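Lock the two-part lid on the cocoa shaker and draw off the outer lid

TASK

Put the cocoa shaker's two-part lid on the open tin with both lids still together, fully home with its thumb tabs in line with the notches, and turn it clockwise about an eighth of a turn, to its stop, so that the inner sifter lid locks. Then draw the outer lid straight up off the sifter, leaving the sifter locked and seated in the tin, and finish while still holding the outer lid still in the gripper over the tin, clear above the sifter. Keep the tin standing where it is and do not disturb the cup, mug, spoon, spice jar and lemon round it.

Things in the scene. Friction and masses are not known exactly. Their poses are not given: they have to be found in the camera images.
- shaker_tin: Open cocoa shaker tin, loose: round steel can, diameter 82, height 90 mm, about 0.8 kg, upright on the worktop, yaw varies. Origin: centre of its underside, z up. A flat 4 mm thick lip narrows its mouth to a round opening of diameter 62, except at two notches facing each other, at its own +x and -x.
- tin_mouth (a point): Centre of the tin's mouth, in the plane of the lip's top, 90 mm above the tin's origin.
- tin_notch (a point): One of the lip's two notches (the one at the tin's own +x; the other lies across the mouth): middle of the notch on the lip's top, 36 mm from the axis. A notch is about 19 mm wide and widens the opening to 38 mm from the axis; a pip on the wall marks each.
- inner_lid: Inner lid (sifter), loose, bare metal, 0.12 kg, on the worktop, outer lid on it. Origin: centre of underside, z up. From below: round plug, diameter 58, 16 mm long, lowest 5 mm tapered; flange, diameter 78, z = 16 to 20, with two thumb tabs at its own +x and -x out to 45 mm from the axis; oblong neck 46 (x) by 30 (y), z = 20 to 40. Home in the tin its origin is 74 mm above the tin's.
- inner_seat (a point): Point on the inner lid's axis in the plane of the flange's underside, 16 mm above the inner lid's origin; meets point tin_mouth when home. If the lugs ride on the lip instead of entering the notches, the lid stands 10 mm too high.
- inner_lug (a point): One of the inner lid's two bayonet lugs (at its +x, below the thumb tab; the other across), 33 mm from the axis. Lugs: 9 mm wide, out to 34.5 mm, z = 6 to 10. They enter with the x axes of lid and tin parallel, either way round, within 0.12 rad. Turned clockwise from above (negative yaw) they run under the lip, 2 mm play: locked from 0.55 rad, stop at about 0.9; anticlockwise blocked after 0.25.
- outer_lid: Outer lid, loose, black, 0.08 kg: round cap, diameter 66, height 25 mm, with a bar grip on top. Origin: centre of its lower rim, z up. It starts fully on the inner lid's neck, rim on the flange (origin 20 mm above the inner lid's), x axes parallel. Keyed to the neck: turning it turns the inner lid (up to 0.1 rad of play).
- outer_grip (a point): Middle of the outer lid's bar grip, 38 mm above the outer lid's origin. The bar is 46 mm long (along the outer lid's x, so in line with the thumb tabs), 12 wide (y), 26 high. Sprung clips inside the lid hold the inner lid's neck: 3 to 7 N draws the outer lid off, so lifted by its bar it carries the inner lid along, unless that is locked in the tin. Pushed down it seats again.
- espresso_cup: Small white cup, 60 mm across, 49 mm high, stands by; leave alone.
- teaspoon: Metal teaspoon, 130 mm long, lies on the worktop between; leave alone.
- spice_jar: Glass spice jar, diameter 41, height 105 mm; leave alone.
- lemon: Lemon, 71 mm long, lies on the right; leave alone.
- big_mug: White mug, 92 mm across, 95 mm high, at the back; leave alone.
There are look-alikes about, which are no part of the job. Of the things like the outer_lid, leave any that is red; of the rest the larger one is meant. Leave any purple look-alike of the shaker_tin alone.

How it is judged (in metres and radians):
On the way, in this order (a step that is already met when the one before it is completed fails the run):
1. the two lids, still together, are fully home in the tin's mouth (z of inner_lid in the frame of shaker_tin between 0.07 and 0.0775 m and horizontal distance between inner_seat and tin_mouth below 0.005 m and angle between the z axis of inner_lid and the z axis of shaker_tin, either way round below 0.06 rad and angle between shaker_tin's own z axis and vertical below 0.06 rad and z of outer_lid in the frame of inner_lid below 0.026 m and horizontal distance between outer_lid and inner_lid below 0.005 m), for 0.1 s.
2. turned clockwise, the inner lid is locked in the tin with the outer lid still on (all of step 1 and angle between the x axis of inner_lid and the x axis of shaker_tin, either way round above 0.55 rad), for 0.1 s.
At the end, for the whole second after the job is handed in: Inner lid home in the upright tin (within 3.5 mm in height, 5 mm of centre) and turned 0.55 rad or more; outer lid held still over it (60 mm sideways), rim 34 mm or more above the flange, touching neither inner lid nor tin; tin within 40 mm of its start (z of inner_lid in the frame of shaker_tin between 0.07 and 0.0775 m and horizontal distance between inner_seat and tin_mouth below 0.005 m and angle between the z axis of inner_lid and the z axis of shaker_tin, either way round below 0.06 rad and angle between shaker_tin's own z axis and vertical below 0.06 rad and angle between the x axis of inner_lid and the x axis of shaker_tin, either way round above 0.55 rad and z of outer_lid in the frame of inner_lid above 0.054 m and horizontal distance between outer_lid and inner_lid below 0.06 m and contact force between the fingers and outer_lid above 1 N and contact force between outer_lid and inner_lid below 0.05 N and contact force between outer_lid and shaker_tin below 0.05 N and linear speed of outer_lid below 0.03 m/s and linear speed of inner_lid below 0.02 m/s and distance of shaker_tin from where it was at the start of the episode below 0.04 m); the arm keeps its last pose, push and grip.
It fails at once if the tin is tipped (angle between shaker_tin's own z axis and vertical above 0.35 rad).
It fails at once if the inner lid is pulled out of the outer lid away from the tin, or falls (z of outer_lid in the frame of inner_lid above 0.038 m and distance between inner_seat and tin_mouth above 0.03 m).
It fails at once if a bystander is disturbed (distance of any of espresso_cup, teaspoon, spice_jar, lemon, big_mug from where it was at the start of the episode above 0.03 m).
It also fails if it takes over 42 s, if anything falls off the work surface, if the arm or the gripper's body presses on something with over 40 N, if the wrist force passes 120 N, or if a joint passes its speed limit or range.

ROBOT

A 6-joint arm with a two-finger parallel gripper is mounted at the origin on a cart in front of the work surface, level with it; the furniture and walls round the work are solid. World frame = base frame: x ahead of the robot, y to its left, z up, the work surface at z = 0. Lengths are in mm, angles in rad, forces in N, time in s.
With the tool pointing down it reaches from about 400 to 925 mm from the base axis. Payload 12.5 kg.
Tool frame: the origin (TCP) lies midway between the tips of the shut fingers; the grasp point (between the pads) lies 19 mm behind it (env.pinch_z is the z of the grasp point in the tool frame, in mm); z points along the fingers, y is the line along which they close (so a half turn about z gives the same grasp; the last joint's range is limited). The gripper opens to 95 mm and grips with 3 to 60 N. Pads are 20 mm wide; open, the fingers measure 119 mm over their backs; the gripper's body (75 mm by 180 mm) begins 59 mm behind the grasp point.
Start: joints at [1.121, 0.491, 1.559, -0, 1.092, -0.106], TCP at [210.652, 588.452, 190.961] pointing down, gripper open.
Joint ranges: [-3.1, 3.1], [-0.84, 2.19], [0.05, 2.79], [-1.13, 4.28], [0.06, 2.93], [-2.69, 2.69]. Speed limits (rad/s): [2.22, 2.22, 2.79, 3.14, 3.14, 3.14].

INTERFACE

Orientations are given as [roll, pitch, yaw] about the fixed x, y, z axes, in that order (R = Rz(yaw) Ry(pitch) Rx(roll)).
In Python, from cell import env, eyes gives the robot as it stands.
- The arm moves only by the shell command python3 -m inch 'ROWS'. ROWS is JSON, a list of rows, each a list of 3 entries, a list of its own where there are three numbers: the shift along the tool's x, y, z in units of 60 mm (1.0 is 60 mm), then the turn about the tool's z in units of 5 degrees (1.0 is 5 degrees), then the closure, from -1 (fully open) to 1 (shut). In form: [[[tx, ty, tz], turn, claw], ...]. A call has exactly 10 rows; each row shifts and turns the commanded pose from where the row before left it, along the tool's axes as they then stand; what a row does not reach is not made up. A row lasts 1/8 s, in which the tool goes at most 62.5 mm and 10.7 degrees, less where a joint would pass 70% of its speed; a pose out of reach is approached as far as the arm can. A call is refused whole if a number of a shift passes 1 or a number of a turn 1, either way. A call with a gripper value outside its range is refused whole. The fingers move at their own pace and stop on an object; the grip force is fixed at half the most. Time passes only in rows, so rows that do not move let the fingers close, or fill a call up. It gives the time, the measured TCP pose, the force, the opening and the grip force at its end, in the units of the state.
- env.state(): the state, without advancing time (a new reading comes with each control period).
- eyes.read_camera(name): name is "scene" or "top" or "wrist"; returns a dict with "pixels" (400x640x3 uint8, red, green, blue), "fx", "fy", "cx", "cy" (pixels), "extrinsics" (4x4, takes a point from world to camera coordinates). Camera axes: x right, y down, z forward; pixel columns grow to the right and rows downward; lengths in mm; the calibration is good to about 2 mm. The wrist camera is an equidistant fisheye: a pixel r from the principal point sees the ray r / f radians off the axis. A picture is of the moment at which its call begins. There is no depth.
- env.job_done(): hands the job in; it is judged then, once.
Trained networks look in a picture, given as the dict that the camera call returned (one of the last four; its "shot" number tells which), for a name from the list of things; names that differ only in an ending like _2 or _b are one class to them, and where a whole thing is asked for, a point or a joint stands for the part that bears it (a point fixed in the world has none). Each returns a list of dicts, best first, with "score" (0 to 1); they miss things now and then, are a little off and sometimes report something else, mostly with a low value. They report only what shows in the picture. A call takes as long as a camera call. They do not tell look-alikes from the thing itself.
- eyes.boxes_of(name, picture): "centre" ([row, column] in pixels, amid what is visible of it).
- eyes.cut_out(name, picture): "mask" (400x640 bool, what is visible of it) and "centre" ([row, column] in pixels, amid what is visible of it).
- eyes.spot_point(name, picture): "centre" ([row, column] in pixels: a listed point, or the origin of a listed thing).
The state is a dict: "t": time; "joints": joint angles; "qvel": joint speeds; "tau": joint torques, N m; "eef_pos": TCP position; "tcp_rot": TCP orientation; "ft_force": force on the tool from outside, world axes, zero at the start; "moment": the same for the moment, N m; "opening": opening from 0.0 (shut) to 1.0 (fully open); "grip_force": force on a finger pad.
Only numpy, scipy, OpenCV 4.12 (cv2) and the standard library are available. Lean on these libraries where they do the work, as an engineer would, in place of code of your own. Each camera call takes 0.05 s, during which the arm holds its last target. There are 200 camera calls.

## Working session

There is one attempt and no reset: what is moved stays moved. The work goes in short steps, Python scripts to look and compute and a shell command to move; the robot and the scene stay as the last step left them, time stands still between calls to the robot, and variables do not carry over. Pictures are saved under pics/ and viewed, at most 10 in all, crops included, and the job is handed in when it is done.

```bash
mkdir -p pics
cat > h.py <<'E'
import numpy as np, cv2
from cell import env, eyes
def save(p,f): cv2.imwrite(f,p["pixels"][:,:,::-1])
def ray(p,rc):
    E=np.array(p["extrinsics"]);R=E[:3,:3];c=-R.T@E[:3,3]
    d=R.T@np.array([(rc[1]-p["cx"])/p["fx"],(rc[0]-p["cy"])/p["fy"],1.]);return c,d/np.linalg.norm(d)
def atz(p,rc,z):
    c,d=ray(p,rc);return c+d*(z-c[2])/d[2]
E
python3 - <<'E'
from h import *
t=eyes.read_camera("top");s=eyes.read_camera("scene")
save(t,"pics/top.png");save(s,"pics/scene.png")
st=env.state();print(st["t"],st["eef_pos"],st["tcp_rot"],env.pinch_z)
for n,z in [("shaker_tin",0),("tin_mouth",90),("tin_notch",90),("inner_lid",0),("inner_lug",8),("outer_lid",20),("outer_grip",58),("espresso_cup",0),("spice_jar",0),("big_mug",0),("lemon",0),("teaspoon",0)]:
  for nm,p in(("top",t),("scene",s)):
    for d in eyes.spot_point(n,p)[:4]: print(n,nm,round(d["score"],2),np.round(d["centre"]),np.round(atz(p,d["centre"],z)[:2]))
E
```

```text
0.1 [210.54316325 588.23640184 190.44435179] [-3.14066106e+00 -9.14557997e-05  2.79780828e+00] -18.8
shaker_tin top 0.8 [214. 401.] [ 491. -241.]
shaker_tin top 0.57 [214. 351.] [ 497. -122.]
shaker_tin top 0.15 [135. 366.] [ 696. -172.]
shaker_tin scene 0.85 [255. 328.] [ 491. -120.]
shaker_tin scene 0.71 [281. 376.] [ 492. -252.]
tin_mouth top 0.81 [207. 415.] [ 493. -254.]
tin_mouth top 0.8 [211. 356.] [ 490. -125.]
tin_mouth top 0.17 [163. 410.] [ 593. -252.]
tin_mouth scene 0.96 [248. 379.] [ 494. -249.]
tin_mouth scene 0.7 [226. 330.] [ 487. -128.]
tin_notch top 0.57 [204. 428.] [ 500. -285.]
tin_notch scene 0.75 [219. 337.] [ 518. -124.]
tin_notch scene 0.74 [255. 402.] [ 506. -295.]
tin_notch scene 0.46 [183. 290.] [563.  62.]
inner_lid top 0.48 [215. 225.] [511. 181.]
inner_lid scene 0.56 [209. 246.] [494. 172.]
inner_lug top 0.63 [164. 408.] [ 614. -268.]
inner_lug top 0.61 [199. 225.] [547. 178.]
inner_lug scene 0.72 [196. 255.] [545. 189.]
inner_lug scene 0.39 [225. 328.] [570. -56.]
inner_lug scene 0.2 [257. 324.] [ 474. -122.]
outer_lid top 0.66 [215. 225.] [507. 175.]

[... 459 characters left out ...]
ne 0.64 [209. 277.] [493.  42.]
espresso_cup top 0.92 [172. 301.] [610.  -6.]
espresso_cup top 0.41 [197. 353.] [ 540. -129.]
espresso_cup top 0.27 [209. 354.] [ 511. -131.]
espresso_cup scene 0.79 [214. 323.] [609. -10.]
espresso_cup scene 0.38 [201. 246.] [519. 199.]
spice_jar top 0.75 [137. 364.] [ 692. -167.]
spice_jar top 0.57 [154. 232.] [664. 164.]
spice_jar scene 0.61 [186. 290.] [656. 157.]
big_mug top 0.91 [136. 368.] [ 693. -176.]
big_mug scene 0.86 [220. 390.] [ 698. -163.]
lemon top 0.89 [165. 409.] [ 615. -272.]
lemon scene 0.66 [215. 323.] [604. -14.]
lemon scene 0.58 [257. 415.] [ 612. -279.]
teaspoon top 0.7 [235. 310.] [452. -22.]
teaspoon scene 0.46 [246. 285.] [450. -21.]
```

View pics/top.png

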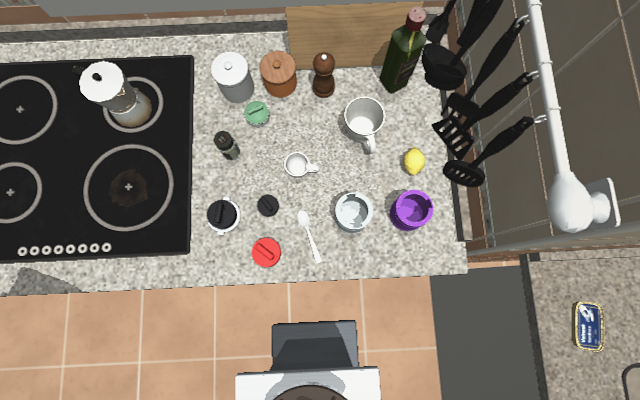

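View pics/scene.png

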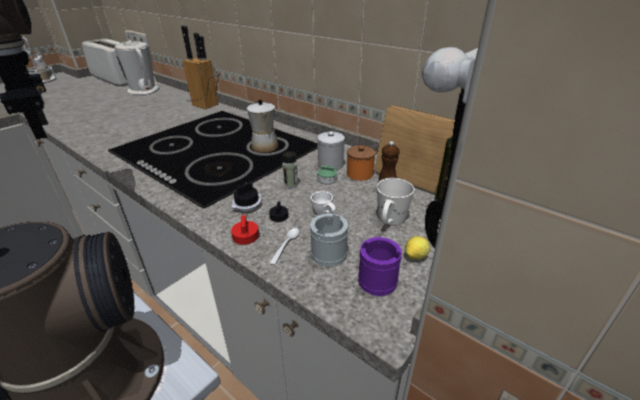

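Candidates for the lid, in the top view (row, column): the large black one on a bare flange (215,222), a small black one (205,268), a red one (252,266) and a green pot (112,257). The one at (215,222) fits, as the larger that isn't red. For the tin, the steel one at (212,354) is meant, not the purple one at (210,412). I'll confirm both in one crop.

Run:
```python
from h import *
t=eyes.read_camera("top")
a=t["pixels"][:,:,::-1]
A=cv2.resize(a[190:240,195:290],None,fx=8,fy=6*8/6,interpolation=3)[:290]
A=cv2.resize(a[195:235,195:295],(800,320),interpolation=cv2.INTER_CUBIC)
B=cv2.resize(a[190:235,325:440],(716,280),interpolation=cv2.INTER_CUBIC)
B=cv2.copyMakeBorder(B,0,0,0,84,cv2.BORDER_CONSTANT)
cv2.imwrite("pics/crop.png",np.vstack([A,B]))
print(t["fx"],t["cx"],t["cy"],np.round(t["extrinsics"],3).tolist())
w=eyes.read_camera("wrist");print(w["fx"],w["cx"],w["cy"]);R=np.array(w["extrinsics"]);print(-R[:3,:3].T@R[:3,3],R[:3,:3])
```

```text
396.6732192478653 320.952499474462 194.3248060345317 [[-0.047, -0.999, 0.001, -25.975], [-0.978, 0.046, -0.206, 540.023], [0.205, -0.01, -0.979, 850.539], [0.0, 0.0, 0.0, 1.0]]
309.70691628693146 323.2432187820258 192.82305045975082
[142.58093277 612.16021635 385.5651804 ] [[ 3.36578908e-01  9.41654861e-01 -8.72408444e-04]
 [ 9.10044907e-01 -3.25042143e-01  2.57227279e-01]
 [ 2.41935748e-01 -8.73712076e-02 -9.66350540e-01]]
```

View pics/crop.png

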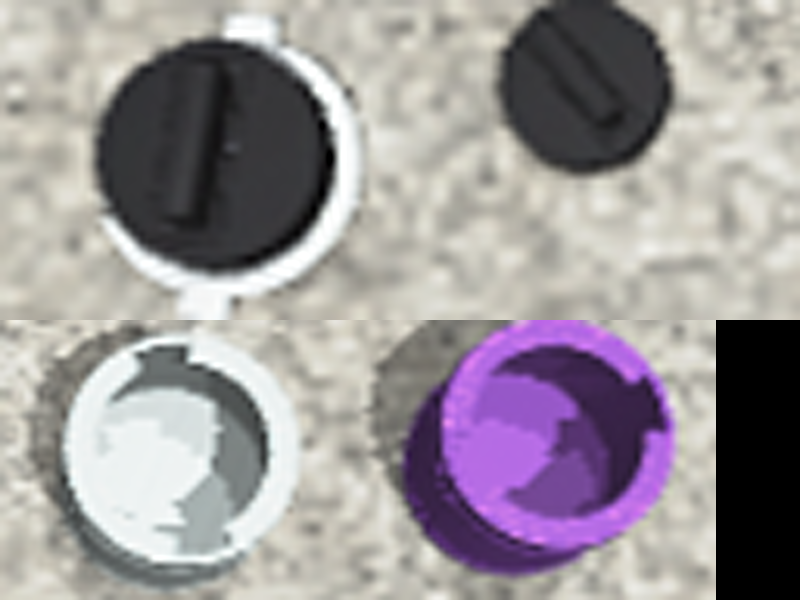

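The crop confirms it. The large black lid sits on a steel flange with tabs at crop (250,25) and (205,305), and the bar is in line with them. The steel tin has notches at crop (165,350) and (200,540).

```bash
cat >> h.py <<'E'
def plan(x,y,z,yaw=None):
    s=env.state();p=s["eef_pos"];w=s["tcp_rot"][2];d=np.array([x,y,z])-p
    R=np.array([[np.cos(w),np.sin(w)],[np.sin(w),-np.cos(w)]])  # cols tool x,y
    v=R.T@d[:2]
    print("pose",np.round(p,1),np.round(s["tcp_rot"],3),"t",round(s["t"],2),"open",round(s["opening"],3),"grip",round(s["grip_force"],1),"F",np.round(s["ft_force"],1))
    print("units xyz",np.round(np.r_[v,-d[2]]/60,3),"turn",None if yaw is None else round(-((yaw-w+np.pi/2)%np.pi-np.pi/2)/np.radians(5),2))
E
python3 - <<'E'
from h import *
t=eyes.read_camera("top")
def two(a,b,z):
    A=atz(t,a,z);B=atz(t,b,z);d=A-B;print((A+B)[:2]/2,np.arctan2(d[1],d[0]),np.linalg.norm(d))
two((198.1,226.2),(232.5,220.6),18);two((203.1,220.6),(222.7,218.1),71);two((194.8,351.5),(225.3,357.1),90)
plan(490,170,200,2.99)
E
```

```text
[506.87029275 180.34747961] -0.1570263564705049 82.45419664192926
[503.59548506 176.68522469] -0.12022147248181826 44.24772807460362
[ 492.97681219 -121.85191859] 0.11549166523851753 68.2945420249482
pose [210.7 588.5 191. ] [3.142 0.    2.798] t 1.45 open 0.995 grip 0.0 F [-0. -0.  0.]
units xyz [-6.734 -4.997 -0.151] turn -2.2
```

```bash
python3 -m inch '[[[-0.4,-0.3,0],0,-1],[[-0.75,-0.55,0],0,-1],[[-0.85,-0.58,0],0,-1],[[-0.85,-0.58,0],0,-1],[[-0.85,-0.58,0],0,-1],[[-0.85,-0.58,0],0,-1],[[-0.85,-0.58,0],0,-1],[[-0.85,-0.58,0],0,-1],[[-0.6,-0.42,0],-1,-1],[[0,0,0],-1,-1]]'
python3 - <<'E'
from h import *
w=eyes.read_camera("wrist");save(w,"pics/w1.png")
plan(505,178,200,3.0)
for n in ("outer_grip","inner_lid","outer_lid","inner_lug"):
    for d in eyes.spot_point(n,w)[:3]:print(n,d["score"],np.round(d["centre"],1))
E
```

```text
t: 2.7
eef_pos: [503.1, 179.2, 190.8]
tcp_rot: [-3.142, 0.0, 2.972]
ft_force: [0.2, 0.6, 1.2]
opening: 0.998
grip_force: 0.0
pose [502.3 180.2 190.8] [ 3.142 -0.     2.977] t 2.75 open 0.998 grip 0.0 F [-0.1  0.2 -0.4]
units xyz [-0.05  -0.028 -0.153] turn -0.27
outer_grip 0.75 [181.3 326.3]
outer_grip 0.72 [116.3 228.9]
outer_lid 0.86 [174.2 327.4]
outer_lid 0.82 [201.8 250. ]
outer_lid 0.68 [113.  236.3]
inner_lug 0.73 [199.6 326.5]
```

View pics/w1.png

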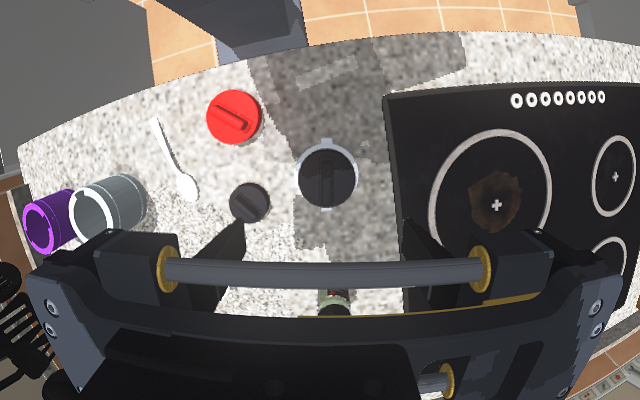

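```bash
cat >> h.py <<'E'
from scipy.optimize import minimize, least_squares
def proj(p,X,fish):
    E=np.array(p["extrinsics"]);c=X@E[:3,:3].T+E[:3,3]
    if fish:
        r=np.hypot(c[:,0],c[:,1]);k=np.arctan2(r,c[:,2])/np.maximum(r,1e-9)
        u=c[:,:2]*k[:,None]
    else:u=c[:,:2]/c[:,2:]
    return np.c_[u[:,0]*p["fx"]+p["cx"],u[:,1]*p["fy"]+p["cy"]]
def ring(r,z,n=60):
    a=np.linspace(0,2*np.pi,n,endpoint=False);return np.c_[r*np.cos(a),r*np.sin(a),0*a+z]
def hullmask(p,X,fish):
    m=np.zeros((1600,2560),np.uint8);h=cv2.convexHull(np.round(proj(p,X,fish)*4+1.5).astype(np.int32));cv2.fillConvexPoly(m,h,1)
    return cv2.resize(m.astype(np.float32),(640,400),interpolation=cv2.INTER_AREA)
def fitmask(p,mask,X,x0,fish):
    # X model about own axis; best (x,y) by silhouette overlap
    f=lambda q:np.abs(hullmask(p,X+np.r_[q,0],fish)-mask).sum()
    r=minimize(f,x0,method="Nelder-Mead",options=dict(initial_simplex=[x0,np.add(x0,[6,0]),np.add(x0,[0,6])],xatol=.2))
    return r.x,r.fun,mask.sum()
E
python3 - <<'E'
from h import *
w=eyes.read_camera("wrist");t=eyes.read_camera("top");s=eyes.read_camera("scene")
cap=np.vstack([ring(33,20),ring(33,45)])
tin=np.vstack([ring(41,0),ring(41,90)])
def best(n,p,rc):
    L=[d for d in eyes.cut_out(n,p) if np.hypot(*np.subtract(d["centre"],rc))<25]
    return L[0] if L else None
for n,p,rc,X,x0,f in [("outer_lid",w,(177,327),cap,(505,178),1),("outer_lid",t,(215,222),cap,(505,178),0),("shaker_tin",w,(205,110),tin,(491,-123),1),("shaker_tin",t,(212,354),tin,(491,-123),0),("shaker_tin",s,(240,328),tin,(491,-123),0)]:
    d=best(n,p,rc)
    if d: print(n,d["centre"],fitmask(p,d["mask"].astype(np.float32),X,x0,f))
# tabs from the wrist crop
a=w["pixels"]
cv2.imwrite("pics/w1c.png",cv2.resize(a[130:220,280:375,::-1],None,fx=6,fy=6,interpolation=cv2.INTER_CUBIC))
E
```

```text
outer_lid [179.2, 322.1] (array([506.28687456, 180.88558719]), np.float64(136.3125), np.float32(2607.0))
outer_lid [220.6, 227.4] (array([505.34963989, 180.77116394]), np.float64(427.0625), np.float32(301.0))
shaker_tin [202.0, 104.8] (array([ 491.8162604, -123.1668646]), np.float64(583.75), np.float32(3711.0))
shaker_tin [211.3, 351.7] (array([ 492.01878953, -120.30439746]), np.float64(47.125), np.float32(1232.0))
shaker_tin [242.6, 327.4] (array([ 492.07423973, -122.79765701]), np.float64(58.125), np.float32(1785.0))
```

View pics/w1c.png

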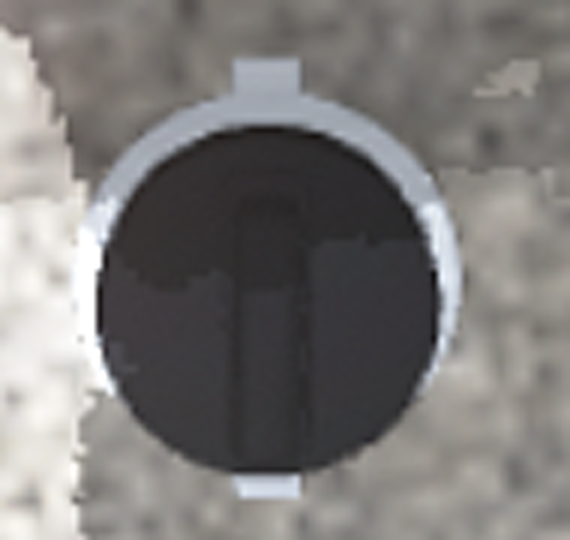

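The tabs are at pixels (140,324.5) and (212.8,324.7), and the bar is parallel to the tool x axis.

Run:
```python
from h import *
w=eyes.read_camera("wrist")
x=[506,180,2.98]
def f(x):
    d=45*np.array([np.cos(x[2]),np.sin(x[2])])
    # tool x points toward robot = image up
    X=np.array([[x[0]+d[0],x[1]+d[1],20],[x[0]-d[0],x[1]-d[1],20]])
    return (proj(w,X,1)-np.array([[324.6,140],[324.7,212.8]])).ravel()
r=least_squares(f,x,x_scale=[1,1,.01]);print(r.x,r.fun)
plan(506.3,181,100,r.x[2])
```

```text
[507.20143425 181.58276469   2.97531329] [ 0.00012642  0.07236598 -0.00016712 -0.0798962 ]
pose [501.5 181.7 191. ] [3.142 0.    2.972] t 3.4 open 0.996 grip 0.0 F [-0.4  0.3 -0.3]
units xyz [-0.081  0.002  1.516] turn -0.03
```

```bash
python3 -m inch '[[[-0.08,0.01,0.2],0,-0.5],[[0,0,0.5],0,-0.5],[[0,0,0.6],0,-0.5],[[0,0,0.6],0,-0.5],[[0,0,0.3],0,-0.5],[[0,0,0.14],0,-0.5],[[0,0,0.04],0,-0.5],[[0,0,0],0,-0.5],[[0,0,0],0,-0.5],[[0,0,0],0,-0.5]]'; python3 -c "
from h import *
plan(506.8,181.2,48,2.975)"
```

```text
t: 4.65
eef_pos: [506.6, 181.5, 48.6]
tcp_rot: [3.141, 0.001, 2.972]
ft_force: [0.2, -0.9, 0.9]
opening: 0.749
grip_force: 0.0
pose [506.6 181.5  48.6] [3.141e+00 1.000e-03 2.972e+00] t 4.65 open 0.749 grip 0.0 F [ 0.2 -0.9  0.9]
units xyz [-0.004 -0.004  0.01 ] turn -0.03
```

Close, then begin a slow lift.

```bash
python3 -m inch '[[[0,0,0],0,1],[[0,0,0],0,1],[[0,0,0],0,1],[[0,0,0],0,1],[[0,0,0],0,1],[[0,0,0],0,1],[[0,0,0],0,1],[[0,0,0],0,1],[[0,0,-0.05],0,1],[[0,0,-0.1],0,1]]'; python3 -c "
from h import *
plan(492,-122.5,190,0.115)"
```

```text
t: 5.9
eef_pos: [506.3, 181.4, 57.3]
tcp_rot: [-3.142, -0.0, 2.972]
ft_force: [0.2, -0.3, 0.0]
opening: 0.002
grip_force: 0.0
pose [506.3 181.4  57.3] [-3.142 -0.     2.972] t 5.9 open 0.002 grip 0.0 F [ 0.2 -0.3  0. ]
units xyz [-0.618 -5.032 -2.211] turn -3.26
```

The fingers shut on nothing, so I'll look before moving.

Run:
```python
from h import *
w=eyes.read_camera("wrist");t=eyes.read_camera("top");s=eyes.read_camera("scene")
A=cv2.resize(w["pixels"][130:330,240:440,::-1],(400,400),interpolation=2)
B=cv2.resize(s["pixels"][150:250,200:300,::-1],(400,400),interpolation=2)
cv2.imwrite("pics/c2.png",np.hstack([A,B]))
```

```text
(no output)
```

View pics/c2.png

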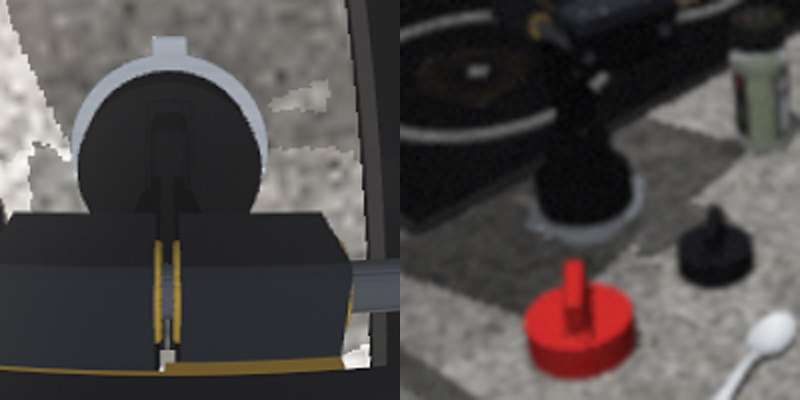

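Run:
```python
from h import *
plan(0,0,0)
s=eyes.read_camera("scene")["pixels"][:,:,::-1]
o=cv2.imread("pics/scene.png")
for c in (240,246,252):
    print(c,"old",o[195:225,c].sum(1)//3);print("  new",s[195:225,c].sum(1)//3)
A=cv2.resize(o[170:225,215:285],(400,314),interpolation=2);B=cv2.resize(s[170:225,215:285],(400,314),interpolation=2)
w=eyes.read_camera("wrist")["pixels"][150:255,280:380,::-1]
A=np.hstack([A,B]);A=np.clip(A*1.7,0,255).astype(np.uint8)
W=np.clip(cv2.resize(w,(280,280),interpolation=2)*2.2,0,255).astype(np.uint8);W=cv2.copyMakeBorder(W,0,0,0,520,cv2.BORDER_CONSTANT)
cv2.imwrite("pics/c3.png",np.vstack([A,W]))
```

```text
pose [506.6 181.5  57.6] [3.141e+00 1.000e-03 2.972e+00] t 6.05 open 0.008 grip 0.0 F [-0.  -0.3 -0.8]
units xyz [ 7.813 -4.404  0.961] turn None
240 old [ 21  28  26  25  24  17  15  13  14  16  44 122 168 147  92  68  58  83
 105 122 129 122 120 120 128 137 126 102  90  87]
  new [12 14 14 13 10 13 11 13 13 15 27 61 87 89 83 68 58 53 55 58 63 66 67 67
 71 75 77 85 91 91]
246 old [ 26  26  28  25  23  19  17  17  17  13  35 100 156 155 107  87  70  59
  80  97  95  93  96 102 100  88  61  40  41  43]
  new [14 11 12  9 17 13  9 13 13 15 20 50 80 95 96 89 71 58 54 47 46 47 49 53
 52 54 53 44 42 41]
252 old [ 28  25  21  11  11  10  15  13  23  71 146 175 135  93  77  65  62  90
 118 128 127 123 131 138 144 137 117  99  93  92]
  new [ 10  10   5   9  14  13  13  10  17  29  65  88  91  88  79  66  61  60
  58  56  70  93 108 118 125 122 109  98  94  95]
```

View pics/c3.png

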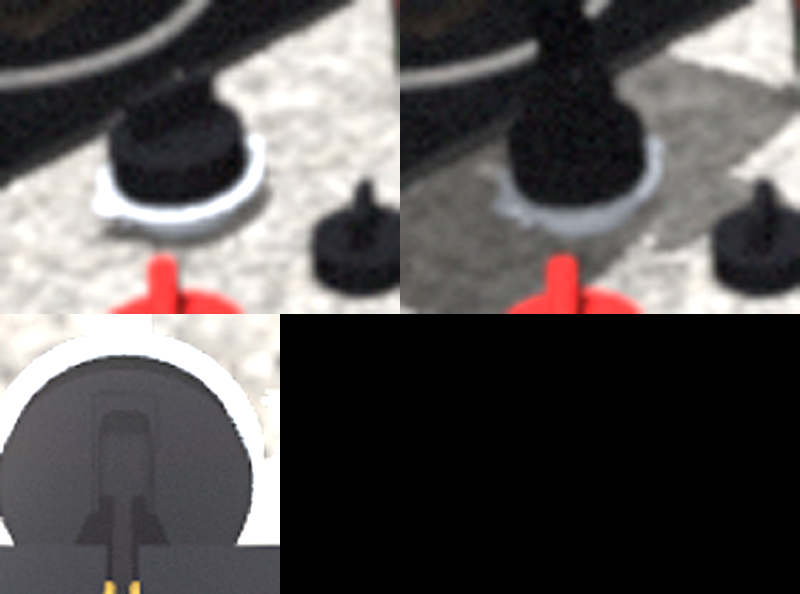

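The scene crop shows the lid still on the worktop and the fingers astride the bar, yet the opening reads 0. I'll open a little, go down again, close, and watch the readings before any lift.

```bash
python3 -m inch '[[[0,0,0],0,0.3],[[0,0,0],0,0.3],[[0,0,0],0,0.3],[[0,0,0.1],0,0.3],[[0,0,0.05],0,0.3],[[0,0,0.01],0,0.3],[[0,0,0],0,0.3],[[0,0,0],0,0.3],[[0,0,0],0,0.3],[[0,0,0],0,0.3]]'; python3 -m inch '[[[0,0,0],0,1],[[0,0,0],0,1],[[0,0,0],0,1],[[0,0,0],0,1],[[0,0,0],0,1],[[0,0,0],0,1],[[0,0,0],0,1],[[0,0,0],0,1],[[0,0,0],0,1],[[0,0,0],0,1]]'
```

```text
t: 7.4
eef_pos: [506.4, 181.4, 47.6]
tcp_rot: [3.141, 0.0, 2.972]
ft_force: [-0.0, -0.7, 0.4]
opening: 0.352
grip_force: 0.0
t: 8.65
eef_pos: [507.4, 182.1, 48.6]
tcp_rot: [3.14, 0.003, 2.972]
ft_force: [-0.9, 3.6, 10.3]
opening: 0.009
grip_force: 5.4
```

Run:
```python
from h import *
for i in range(3):
    w=eyes.read_camera("wrist");s=env.state();print(s["opening"],s["grip_force"],s["ft_force"],s["moment"])
a=w["pixels"][120:320,225:425,::-1];t=eyes.read_camera("scene")["pixels"][150:225,210:285,::-1]
f=lambda im,n:(255*(cv2.resize(im,(n,n),interpolation=2)/255.)**.45).astype(np.uint8)
cv2.imwrite("pics/c4.png",np.hstack([f(a,600)[:,100:500],f(t,600)[:,100:500]]))
```

```text
0.00561722463527472 5.405549229180906 [ 0.45305891  4.37139898 10.50597705] [ 0.80932611  0.09281633 -0.01289137]
0.002648426995026957 5.405821275198832 [ 0.3623867   5.00657879 10.50887987] [ 0.89574796  0.14160496 -0.01072634]
0.005843029210940374 5.404773312038742 [-0.3221928   4.63212231 11.08403863] [ 0.81882492  0.08150418 -0.00352264]
```

View pics/c4.png

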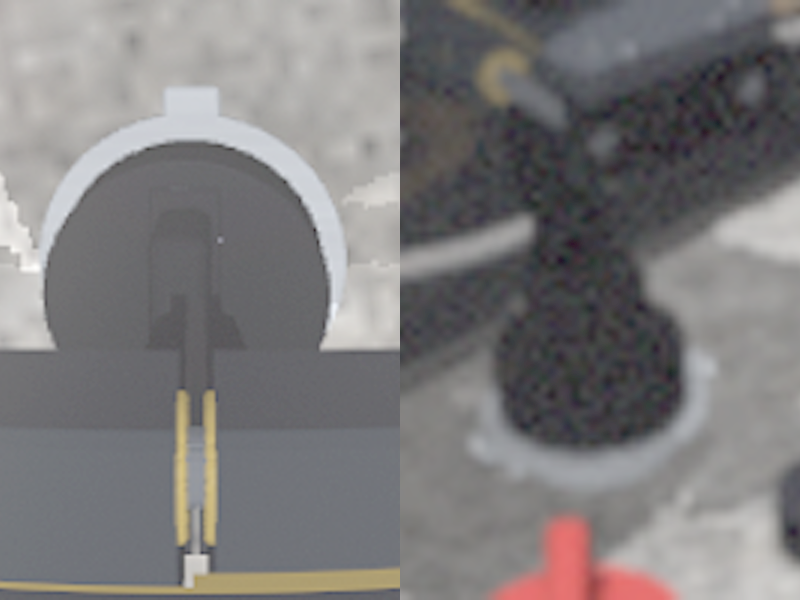

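Run:
```python
from h import *
w=eyes.read_camera("wrist");s=eyes.read_camera("scene");p=env.state()["eef_pos"]
d=env.state()["tcp_rot"][2];ux=np.array([np.cos(d),np.sin(d),0])
L=np.array([507,181,0])
P={"tcp":p,"tcp+40z":p+[0,0,40],"barTopNear":L+23*ux+[0,0,71],"barTopFar":L-23*ux+[0,0,71],"barBotNear":L+23*ux+[0,0,45],"captopC":L+[0,0,45],"tabNear":L+45*ux+[0,0,20],"capnear":L+33*ux+[0,0,45]}
for k,v in P.items():
    a=proj(w,v[None],1)[0];b=proj(s,v[None],0)[0]
    print(k,"wristpx",a.round(1),"c4",((a-[225,120])*3-[100,0]).round(),"scenepx",b.round(1),"c4",((b-[210,150])*8+[300,0]).round())
for n in("outer_grip","inner_lid","outer_lid"):
    for d in eyes.spot_point(n,s)[:3]:print(n,d["score"],np.round(d["centre"],1))
```

```text
tcp wristpx [324.3 222.3] c4 [198. 307.] scenepx [244.8 190.5] c4 [578. 324.]
tcp+40z wristpx [324.6 247.7] c4 [199. 383.] scenepx [242.9 177.8] c4 [563. 222.]
barTopNear wristpx [322.6 198.3] c4 [193. 235.] scenepx [236.3 186.6] c4 [511. 293.]
barTopFar wristpx [322.6 268.5] c4 [193. 445.] scenepx [251.3 180.7] c4 [630. 246.]
barBotNear wristpx [322.7 187.4] c4 [193. 202.] scenepx [237.7 194.8] c4 [521. 359.]
captopC wristpx [322.7 220.2] c4 [193. 301.] scenepx [245.1 191.8] c4 [581. 334.]
tabNear wristpx [322.7 149.5] c4 [193.  89.] scenepx [231.7 205.6] c4 [474. 445.]
capnear wristpx [322.7 172.5] c4 [193. 158.] scenepx [234.4 196.2] c4 [495. 370.]
outer_grip 0.8 [224.8 245.3]
outer_grip 0.69 [185.3 242.9]
outer_grip 0.65 [207.9 275.5]
inner_lid 0.73 [207.4 246.4]
inner_lid 0.46 [258.6 413.6]
outer_lid 0.96 [199.4 245. ]
outer_lid 0.8 [232.5 244.8]
outer_lid 0.51 [219.2 278.4]
```

The left finger appears to go into the bar top (c4 pixel (180,295)), which is an over-closed, interpenetrated squeeze. I'll open a little, re-measure the lid, then close gently to partial values.

```bash
python3 -m inch '[[[0,0,0],0,0.5],[[0,0,0],0,0.5],[[0,0,0],0,0.5],[[0,0,0],0,0.5],[[0,0,0],0,0.5],[[0,0,0],0,0.5],[[0,0,0],0,0.5],[[0,0,0],0,0.5],[[0,0,0],0,0.5],[[0,0,0],0,0.5]]'
python3 - <<'E'
from h import *
w=eyes.read_camera("wrist");plan(507,181,48.5)
a=w["pixels"].astype(int)
# bright flange pixels near the lid
m=np.zeros((400,640),bool);r=a[140:240,270:380]
g=(r.min(2)>0);print([ (k,) for k in ()])
D=eyes.cut_out("outer_lid",w);I=eyes.cut_out("inner_lid",w)
for n,L in(("o",D),("i",I)):
    for d in L[:3]:
        ys,xs=np.nonzero(d["mask"]);print(n,d["score"],d["centre"],xs.min(),xs.max(),ys.min(),ys.max(),len(xs))
for row in (145,150,153): print(row,a[row,300:350].sum(1)//3)
print(a[140:235:1,324].sum(1)//3)
for row in(200,204,208): print(row,a[row,295:355].sum(1)//3)
E
```

```text
t: 10.35
eef_pos: [506.4, 181.4, 47.5]
tcp_rot: [3.141, 0.0, 2.972]
ft_force: [-0.0, 0.0, 0.5]
opening: 0.252
grip_force: 0.0
pose [506.4 181.4  47.6] [3.141 0.    2.972] t 10.4 open 0.246 grip 0.0 F [-0.2 -0.3  1.2]
units xyz [-0.011 -0.005 -0.016] turn None
[]
o 0.87 [234.6, 201.6] 178 236 216 257 1268
o 0.74 [207.6, 325.1] 277 371 168 261 5920
o 0.56 [115.9, 182.0] 133 223 75 160 5779
i 0.55 [169.0, 324.0] 274 375 149 223 1506
145 [103 106 108 110 113 116 117 116 115 116 114 113 112 112 111 111 111 111
 110 110 110 108 107 104 102 102 102 100 100  99  99 102 103 106 109 111
 113 113 114 114 115 116 115 117 118 118 118 119 120 118]
150 [ 96  98 105 109 114 120 123 124 122 121 120 118 118 117 119 132 144 151
 152 151 151 151 150 150 149 150 150 150 149 150 151 153 137 120 111 111
 110 111 111 112 113 115 117 118 117 114 111 108 105 103]
153 [ 90  91  98 105 111 117 122 126 124 123 124 124 125 125 119 144 164 172
 172 172 171 171 171 171 171 171 171 171 170 171 171 173 163 138 110 104
 102 101 103 105 107 110 112 113 112 110 107 105 102 101]
[108 107 105 104 103 102 102 102 100 122 1
[... 208 characters left out ...]
6  35  36  36  35  35  36  35  36  35  35
  35  35  35  34  36  34  35  34  34  34  33  36  34  35  33  33  35  33
  33  33  33  34  33]
200 [39 40 39 41 40 40 39 39 39 39 39 39 39 38 38 38 38 37 36 36 32 31 34 34
 36 35 34 34 35 35 34 34 34 34 33 34 34 34 31 31 36 32 35 36 37 36 37 36
 36 36 37 36 37 36 37 36 37 36 36 35]
204 [40 40 40 39 39 40 39 40 38 39 38 38 39 39 39 37 36 38 36 34 33 34 34 35
 36 36 35 36 34 36 35 34 35 36 35 35 34 34 33 32 32 32 34 36 37 36 35 35
 35 35 35 36 36 35 36 34 36 36 37 35]
208 [40 40 39 38 39 39 38 38 38 39 37 38 37 39 37 38 36 36 35 34 33 34 33 35
 36 36 35 35 36 35 34 35 35 35 36 35 34 33 32 31 33 32 34 36 35 36 35 36
 35 34 35 35 35 34 35 34 35 36 35 35]
```

```bash
python3 -m inch '[[[0,0,0],0,0.6],[[0,0,0],0,0.64],[[0,0,0],0,0.66],[[0,0,0],0,0.68],[[0,0,0],0,0.7],[[0,0,0],0,0.72],[[0,0,0],0,0.74],[[0,0,0],0,0.76],[[0,0,0],0,0.77],[[0,0,0],0,0.77]]';python3 - <<'E'
from h import *
for i in range(2):
    w=eyes.read_camera("wrist");s=env.state();print(s["opening"],s["grip_force"],s["ft_force"],s["moment"])
a=w["pixels"].astype(int)
for row in(195,200,204,208,214): print(row,a[row,295:355].sum(1)//3)
E
```

```text
t: 11.75
eef_pos: [506.5, 181.5, 47.6]
tcp_rot: [3.141, 0.0, 2.972]
ft_force: [0.3, -0.0, 2.2]
opening: 0.115
grip_force: 0.9
0.11359497024629071 0.9151602443307638 [0.19033808 1.59299487 1.40067235] [ 0.20300803 -0.03592731 -0.00259132]
0.11288016082504408 0.9812427358701825 [0.37919431 2.1350345  2.27528328] [ 0.21137048 -0.04903359 -0.03267136]
195 [42 41 41 42 41 42 40 41 39 39 39 40 39 38 39 39 37 36 37 37 32 31 32 32
 32 32 32 33 31 32 30 32 31 31 31 31 30 29 32 37 35 35 36 36 37 38 37 37
 36 37 36 36 37 38 38 37 37 37 37 37]
200 [40 41 40 39 40 39 40 39 39 39 38 39 39 38 38 39 37 34 36 32 32 33 33 34
 37 35 36 34 35 35 33 33 35 34 35 34 33 32 31 32 36 33 34 36 38 36 36 36
 37 36 36 36 36 37 34 35 36 36 36 37]
204 [39 41 39 40 39 40 37 38 38 39 38 39 38 37 39 38 37 35 34 30 32 34 35 36
 36 35 36 35 35 35 35 35 36 36 36 34 33 34 33 31 35 34 34 36 35 35 34 35
 35 35 35 35 36 36 35 36 36 36 36 35]
208 [39 41 38 38 39 38 38 39 37 37 37 37 38 38 37 39 36 36 36 31 32 34 35 35
 35 36 37 35 34 35 36 35 35 35 36 35 34 34 33 30 33 34 35 34 34 35 36 37
 35 35 35 35 36 35 34 35 34 34 35 35]
214 [39 38 37 39 37 38 39 37 37 37 37 36 36 37 36 36 36 35 34 31 32 35 33 34
 35 35 35 34 35 35 35 36 35 34 35 35 33 32 30 30 33 32 34 33 33 34 34 33
 34 34 34 34 33 35 35 35 34 34 35 36]
```

```bash
python3 -m inch '[[[0,0,0],0,0.78],[[0,0,0],0,0.79],[[0,0,0],0,0.8],[[0,0,0],0,0.81],[[0,0,0],0,0.82],[[0,0,0],0,0.82],[[0,0,0],0,0.83],[[0,0,0],0,0.84],[[0,0,0],0,0.84],[[0,0,0],0,0.84]]';python3 - <<'E'
from h import *
for i in range(3):
    s=env.state();print(s["opening"],s["grip_force"],s["ft_force"],s["moment"]);eyes.read_camera("wrist")
E
```

```text
t: 13.1
eef_pos: [506.8, 181.6, 47.9]
tcp_rot: [3.141, 0.001, 2.972]
ft_force: [0.1, 3.2, 7.0]
opening: 0.08
grip_force: 3.5
0.08046980571127041 3.534941968973726 [0.07499041 3.19492576 7.00270207] [ 0.63469924 -0.00952139 -0.01629456]
0.0819226813950451 3.533941002096981 [0.19733305 2.5792781  7.9422788 ] [ 0.64085735 -0.00492344  0.02022107]
0.07938870412847808 3.5375786502845585 [0.4690545  3.00974339 7.11386338] [ 0.56059341 -0.06137982  0.0115661 ]
```

Run:
```python
from h import *
w=eyes.read_camera("wrist");s=env.state();p=s["eef_pos"];d=s["tcp_rot"][2];ux=np.array([np.cos(d),np.sin(d),0]);uy=np.array([np.sin(d),-np.cos(d),0])
for h in (0,10,20,30,40):
  print(h,[proj(w,(p+sg*47.5*uy+a*ux+[0,0,h])[None],1)[0].round().tolist() for sg in(-1,1) for a in(0,10)])
```

```text
0 [[255.0, 222.0], [254.0, 208.0], [394.0, 222.0], [395.0, 208.0]]
10 [[251.0, 227.0], [250.0, 213.0], [397.0, 227.0], [398.0, 213.0]]
20 [[248.0, 233.0], [247.0, 218.0], [401.0, 233.0], [402.0, 218.0]]
30 [[244.0, 239.0], [243.0, 223.0], [405.0, 239.0], [406.0, 224.0]]
40 [[240.0, 246.0], [238.0, 230.0], [409.0, 246.0], [411.0, 230.0]]
```

The open tips in w1 were at about (222,244) and (222,404). That puts the real fingertips about 23–25 mm above the reported TCP, so the fingers were closing on top of the bar. I'll open, go 20 mm lower while watching the force, and close.

```bash
python3 -m inch '[[[0,0,0],0,0.2],[[0,0,0],0,0.2],[[0,0,0],0,0.2],[[0,0,0],0,0.2],[[0,0,0.1],0,0.2],[[0,0,0.1],0,0.2],[[0,0,0.08],0,0.2],[[0,0,0.05],0,0.2],[[0,0,0],0,0.2],[[0,0,0],0,0.2]]';  python3 -m inch '[[[0,0,0],0,0.6],[[0,0,0],0,1],[[0,0,0],0,1],[[0,0,0],0,1],[[0,0,0],0,1],[[0,0,0],0,1],[[0,0,0],0,1],[[0,0,0],0,1],[[0,0,0],0,1],[[0,0,0],0,1]]'
```

```text
t: 14.55
eef_pos: [506.5, 181.4, 27.8]
tcp_rot: [3.141, 0.0, 2.972]
ft_force: [-0.7, -0.4, 1.1]
opening: 0.401
grip_force: 0.0
t: 15.8
eef_pos: [506.3, 181.4, 27.7]
tcp_rot: [3.142, -0.0, 2.972]
ft_force: [-0.0, -0.2, -1.2]
opening: 0.122
grip_force: 30.0
```

Gripped now: 30 N, opening 11.6 mm. Next I lift and carry to a stand-off where the wrist camera sees the tin.

```bash
python3 -m inch '[[[0,0,-0.1],0,1],[[0,0,-0.25],0,1],[[0,0,-0.4],0,1],[[0,0,-0.5],0,1],[[0,0,-0.5],0,1],[[-0.05,-0.15,-0.3],0,1],[[-0.15,-0.35,-0.15],0,1],[[-0.25,-0.5,0],0,1],[[-0.25,-0.6,0],0,1],[[-0.25,-0.65,0],0,1]]';  python3 -m inch '[[[-0.25,-0.65,0],0,1],[[-0.2,-0.5,0],0,1],[[-0.1,-0.3,0],0,1],[[-0.05,-0.1,0],0,1],[[0,0,0],0,1],[[0,0,0],0,1],[[0,0,0],-0.5,1],[[0,0,0],-0.7,1],[[0,0,0],-1,1],[[0,0,0],-1,1]]'
python3 - <<'E'
from h import *
plan(492,-122.4,165,0.115)
w=eyes.read_camera("wrist");save(w,"pics/w2.png")
tin=np.vstack([ring(41,0),ring(41,90)])
for d in eyes.cut_out("shaker_tin",w)[:3]:
    print(d["score"],d["centre"],d["mask"].sum(),fitmask(w,d["mask"].astype(np.float32),tin,(492,-122),1))
for n in("tin_mouth","tin_notch","inner_lug","outer_grip"):
    for d in eyes.spot_point(n,w)[:4]:print(n,d["score"],np.round(d["centre"],1))
E
```

```text
t: 17.05
eef_pos: [540.0, 37.7, 161.0]
tcp_rot: [3.141, 0.001, 2.973]
ft_force: [0.6, 0.7, -1.9]
opening: 0.121
grip_force: 30.0
t: 18.3
eef_pos: [559.5, -58.1, 159.8]
tcp_rot: [3.141, -0.0, -3.028]
ft_force: [-0.3, -0.6, -1.9]
opening: 0.126
grip_force: 30.0
pose [559.5 -58.1 159.8] [ 3.141 -0.    -3.028] t 18.3 open 0.126 grip 30.0 F [-0.3 -0.6 -1.9]
units xyz [ 1.24  -0.937 -0.087] turn -0.01
0.9 [109.7, 262.2] 7055 (array([ 492.13799563, -120.69726512]), np.float64(129.375), np.float32(7055.0))
0.9 [107.1, 151.6] 6579 (array([535.26232304, -78.11539298]), np.float64(13476.75), np.float32(6579.0))
tin_mouth 0.83 [110.  259.8]
tin_notch 0.81 [112.1 104.2]
outer_grip 0.97 [242.1 327. ]
outer_grip 0.91 [ 68.6 469.6]
outer_grip 0.87 [165.8 442.3]
outer_grip 0.39 [107.6 275.2]
```

View pics/w2.png

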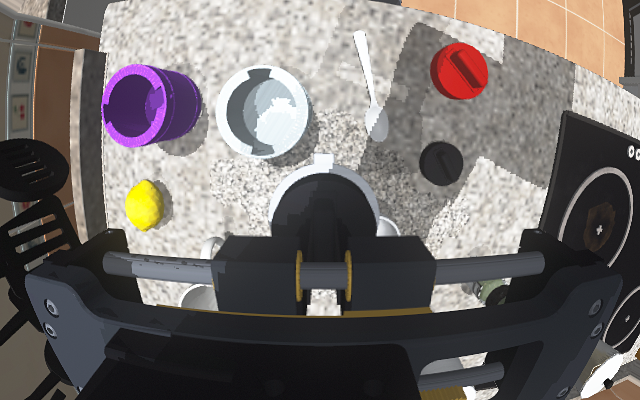

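The tin's mouth is at (111,263) with notches near (77,261) and (149,264). The lid is held with its near tab at (160,323). I'll get the notch angle from a ring profile and check the lid in hand.

Run:
```python
from h import *
w=eyes.read_camera("wrist");g=w["pixels"].astype(np.float32).mean(2)
def samp(X): 
    q=proj(w,X,1).astype(np.float32);return cv2.remap(g,q[:,:1],q[:,1:],cv2.INTER_LINEAR).ravel()
th=np.radians(np.arange(0,360,2))
T=np.array([np.cos(th),np.sin(th),0*th]).T
def notch(c):
    v=np.mean([samp(np.r_[c,90]+r*T) for r in (33.5,35,36.5)],0);return v
c=np.array([492.1,-120.7]);v=notch(c);print(v.astype(int).tolist())
# lip template fit: lip ring bright 31..41 except notches (half width 9.5), outside/inside anything: maximise contrast
def cost(q):
    x,y,a=q;C=np.r_[x,y,90]
    ca,sa=np.cos(a),np.sin(a)
    def W(l):return C+np.array([[ca*p[0]-sa*p[1],sa*p[0]+ca*p[1],0] for p in l])
    def pol(r,degs):return [(r*np.cos(np.radians(d)),r*np.sin(np.radians(d))) for d in degs]
    arc=list(range(22,159,4))+list(range(202,339,4))
    lip=W(pol(33,arc)+pol(36,arc)+pol(39,arc))
    ins=W(pol(29.5,range(0,360,4)))
    no=W([(s*x_,y_) for s in(1,-1) for x_ in(33,35,37) for y_ in(-7,-4,0,4,7)])
    nol=W([(s*x_,y_) for s in(1,-1) for x_ in(33,35,37) for y_ in(-12,-11,12,11)])
    k=lambda X:np.clip(samp(X),90,215).mean()
    return -(k(lip)*2-k(ins)-k(no)+k(nol))
best=min((minimize(cost,(c[0]+dx,c[1]+dy,a),method="Nelder-Mead",options=dict(initial_simplex=np.array([(c[0]+dx,c[1]+dy,a)]*4)+np.array([[0,0,0],[2,0,0],[0,2,0],[0,0,.06]]))) for dx in(-1,1) for dy in(-1,1) for a in(.05,.12,.18)),key=lambda r:r.fun)
print(best.x,best.fun)
s=env.state();p=s["eef_pos"];d=s["tcp_rot"][2];ux=np.array([np.cos(d),np.sin(d),0]);uy=np.array([np.sin(d),-np.cos(d),0])
z0=p[2]-27.7
print("pred tab edge",[proj(w,(np.r_[p[:2],z0+20]+45*ux+b*uy)[None],1)[0].round(1).tolist() for b in(-5.5,0,5.5)])
for r in (156,158,160,162): print(r,g[r,305:342].astype(int).tolist())
print(g[148:180,323].astype(int).tolist())
m=[x for x in eyes.cut_out("outer_lid",w) if abs(x["centre"][1]-323)<15]
for x in m: ys,xs=np.nonzero(x["mask"]);print(x["score"],xs.min(),xs.max(),ys.min(),ys.max())
q=proj(w,np.r_[p[:2],z0]+np.vstack([ring(33,20),ring(33,45)]),1);print("pred",q.min(0),q.max(0))
```

```text
[117, 123, 124, 126, 132, 136, 136, 136, 137, 136, 136, 137, 192, 239, 241, 242, 240, 240, 245, 241, 241, 243, 240, 246, 246, 240, 241, 241, 241, 248, 242, 241, 241, 241, 243, 248, 242, 243, 245, 242, 245, 246, 243, 244, 243, 244, 247, 244, 244, 245, 244, 245, 247, 244, 246, 247, 245, 245, 246, 245, 249, 247, 246, 248, 247, 250, 253, 253, 253, 254, 253, 253, 254, 253, 253, 253, 253, 253, 253, 253, 253, 253, 253, 253, 253, 254, 217, 105, 102, 103, 103, 101, 101, 101, 101, 101, 100, 100, 100, 99, 98, 94, 142, 245, 253, 253, 253, 252, 253, 253, 252, 253, 252, 252, 253, 252, 252, 253, 252, 253, 252, 252, 252, 252, 252, 252, 252, 252, 253, 252, 252, 252, 252, 252, 252, 252, 252, 252, 252, 253, 251, 251, 253, 252, 252, 252, 252, 252, 252, 251, 252, 252, 252, 253, 252, 251, 252, 252, 252, 252, 252, 252, 252, 252, 251, 249, 248, 245, 238, 240, 247, 239, 243, 243, 240, 232, 137, 111, 116, 117]
[ 4.92137240e+02 -1.21053106e+02  1.33585724e-01] -380.13543701171875
pred tab edge [[315.8, 154.0], [324.2, 154.0], [332.5, 154.0]]
156 [113, 122, 124, 114, 90, 124, 177, 204, 206, 240, 253, 252, 252, 
[... 225 characters left out ...]
251, 251, 250, 250, 250, 251, 252, 248, 228, 188, 188, 176, 215, 232, 231, 219, 198]
160 [209, 184, 169, 151, 160, 174, 179, 172, 176, 238, 251, 252, 251, 251, 251, 250, 250, 251, 250, 251, 250, 250, 250, 250, 250, 250, 251, 249, 230, 183, 174, 182, 166, 163, 161, 152, 151]
162 [212, 170, 163, 181, 159, 154, 182, 192, 179, 236, 250, 250, 250, 249, 249, 250, 249, 249, 250, 250, 249, 249, 249, 249, 249, 249, 250, 247, 227, 177, 193, 169, 173, 183, 200, 213, 174]
[180, 174, 174, 173, 167, 146, 243, 252, 252, 251, 251, 251, 250, 250, 250, 248, 247, 248, 248, 249, 249, 248, 248, 253, 214, 76, 48, 53, 52, 51, 51, 50]
0.93 270 376 172 261
pred [271.10953682 171.86721652] [377.16012866 278.41585556]
```

```bash
python3 -m inch '[[[0,0,0],-0.3,1],[[0.15,-0.1,0],0,1],[[0.3,-0.2,0],0,1],[[0.36,-0.26,0],0,1],[[0.3,-0.22,0.1],0,1],[[0.145,-0.1,0.2],0,1],[[0,0,0.2],0,1],[[0,0,0.1],0,1],[[0,0,0],0,1],[[0,0,0],0,1]]'; python3 -c "
from h import *
plan(492.3,-120.8,101.7,0.14)"
```

```text
t: 19.95
eef_pos: [492.6, -121.3, 123.8]
tcp_rot: [-3.142, 0.0, -3.005]
ft_force: [1.0, -0.7, -1.8]
opening: 0.124
grip_force: 30.0
pose [ 492.6 -121.3  123.8] [-3.142  0.    -3.005] t 19.95 open 0.124 grip 30.0 F [ 1.  -0.7 -1.8]
units xyz [0.003 0.009 0.368] turn -0.04
```

```bash
python3 -m inch '[[[0,0.005,0.05],0,1],[[0,0,0.05],0,1],[[0,0,0.05],0,1],[[0,0,0.05],0,1],[[0,0,0.05],0,1],[[0,0,0.04],0,1],[[0,0,0.03],0,1],[[0,0,0.02],0,1],[[0,0,0],0,1],[[0,0,0],0,1]]'; python3 -c "
from h import *
plan(492.3,-120.8,101.7,0.14)"
```

```text
t: 21.2
eef_pos: [492.2, -121.3, 103.4]
tcp_rot: [3.142, 0.0, -3.005]
ft_force: [0.1, -0.5, -2.9]
opening: 0.12
grip_force: 30.0
pose [ 492.2 -121.3  103.4] [ 3.142  0.    -3.005] t 21.2 open 0.12 grip 30.0 F [ 0.1 -0.5 -2.9]
units xyz [-0.003  0.007  0.028] turn -0.04
```

The lid has passed the lug-riding height without any force. Press the last bit home.

```bash
python3 -m inch '[[[0,0,0.015],0,1],[[0,0,0.015],0,1],[[0,0,0.01],0,1],[[0,0,0],0,1],[[0,0,0],0,1],[[0,0,0],0,1],[[0,0,0],0,1],[[0,0,0],0,1],[[0,0,0],0,1],[[0,0,0],0,1]]'
```

```text
t: 22.45
eef_pos: [492.2, -121.2, 101.6]
tcp_rot: [-3.141, 0.001, -3.005]
ft_force: [-3.2, 2.0, 7.3]
opening: 0.125
grip_force: 30.0
```

Seated, with contact felt. I'll ease the push slightly and turn clockwise (positive about tool z).

```bash
python3 -m inch '[[[0,0,-0.008],0.3,1],[[0,0,0],0.7,1],[[0,0,0],1,1],[[0,0,0],1,1],[[0,0,0],1,1],[[0,0,0],1,1],[[0,0,0],1,1],[[0,0,0],1,1],[[0,0,0],1,1],[[0,0,0],1,1]]';  python3 -c "
from h import *
plan(492.3,-120.8,101.7,0.14-.9);print(env.state()['moment'])"
```

```text
t: 23.7
eef_pos: [492.6, -121.6, 101.6]
tcp_rot: [3.141, 0.001, 2.489]
ft_force: [0.4, -0.9, 1.6]
opening: 0.121
grip_force: 30.0
pose [ 492.6 -121.6  101.6] [3.141e+00 1.000e-03 2.489e+00] t 23.7 open 0.121 grip 30.0 F [ 0.4 -0.9  1.6]
units xyz [ 0.012  0.008 -0.002] turn 1.23
[-0.31314183  0.0019902   0.07435463]
```

Turned 0.79 so far. Now on towards the stop, watching the moment.

```bash
python3 -m inch '[[[0,0,0],0.7,1],[[0,0,0],0.5,1],[[0,0,0],0.5,1],[[0,0,0],0.3,1],[[0,0,0],0,1],[[0,0,0],0,1],[[0,0,0],0,1],[[0,0,0],0,1],[[0,0,0],0,1],[[0,0,0],0,1]]';  python3 - <<'E'
from h import *
plan(492.3,-120.8,101.7);print(env.state()['moment'])
s=eyes.read_camera("scene");t=eyes.read_camera("top")
A=cv2.resize(s["pixels"][160:280,270:390,::-1],(400,400),interpolation=2);B=cv2.resize(t["pixels"][170:260,310:400,::-1],(400,400),interpolation=2)
cv2.imwrite("pics/lock.png",np.hstack([A,B]))
for d in eyes.cut_out("shaker_tin",s)[:2]:print(d["score"],d["centre"])
E
```

```text
t: 24.95
eef_pos: [492.5, -121.4, 101.6]
tcp_rot: [3.141, 0.001, 2.318]
ft_force: [3.0, -2.5, 4.9]
opening: 0.125
grip_force: 30.0
pose [ 492.5 -121.4  101.6] [3.141e+00 1.000e-03 2.318e+00] t 24.95 open 0.125 grip 30.0 F [ 3.  -2.5  4.9]
units xyz [ 0.009  0.005 -0.002] turn None
[-0.61271196 -0.44666554  0.08201599]
0.85 [250.5, 327.8]
0.69 [267.2, 378.0]
```

```bash
python3 -m inch '[[[0,0,-0.02],0,1],[[0,0,-0.02],0,1],[[0,0,-0.015],0,1],[[0,0,0],0,1],[[0,0,0],0,1],[[0,0,0],0,1],[[0,0,0],0,1],[[0,0,0],0,1],[[0,0,0],0,1],[[0,0,0],0,1]]'
```

```text
t: 26.35
eef_pos: [492.1, -121.3, 104.7]
tcp_rot: [3.142, -0.0, 2.318]
ft_force: [1.0, -0.0, -4.6]
opening: 0.129
grip_force: 30.0
```

```bash
python3 -m inch '[[[0,0,-0.03],0,1],[[0,0,-0.03],0,1],[[0,0,-0.03],0,1],[[0,0,0],0,1],[[0,0,0],0,1],[[0,0,0],0,1],[[0,0,0],0,1],[[0,0,0],0,1],[[0,0,0],0,1],[[0,0,0],0,1]]'
python3 - <<'E'
from h import *
import time
print(np.mean([(eyes.read_camera("scene"),env.state()["ft_force"])[1] for _ in range(5)],0))
w=eyes.read_camera("wrist");s=eyes.read_camera("scene")
A=cv2.resize(s["pixels"][160:280,270:390,::-1],(400,400),interpolation=2);B=cv2.resize(w["pixels"][120:270,250:400,::-1],(400,400),interpolation=2)
cv2.imwrite("pics/pull.png",np.hstack([A,B]))
E
```

```text
t: 27.6
eef_pos: [492.2, -121.3, 110.1]
tcp_rot: [3.141, 0.0, 2.318]
ft_force: [-0.2, 1.3, -0.8]
opening: 0.124
grip_force: 30.0
[-0.33566976  0.49949862 -1.20894545]
```

View pics/pull.png

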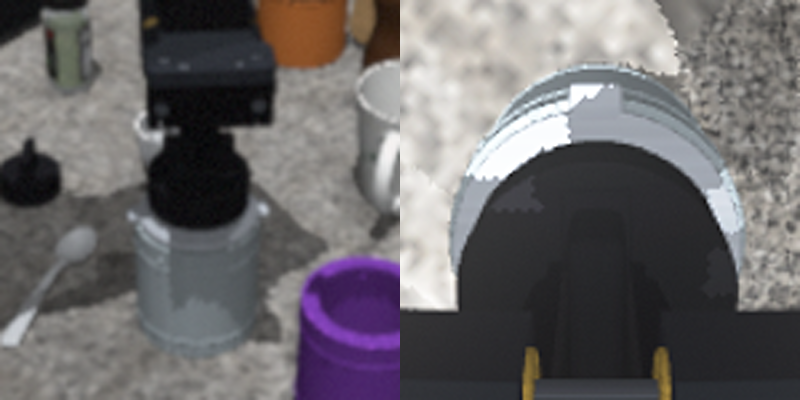

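The sifter flange sits on the tin, with its tab at crop (597,95). The force has dropped to the outer lid's weight alone, so the clips have let go. Draw it straight up.

```bash
python3 -m inch '[[[0,0,-0.04],0,1],[[0,0,-0.06],0,1],[[0,0,-0.08],0,1],[[0,0,-0.08],0,1],[[0,0,-0.08],0,1],[[0,0,-0.1],0,1],[[0,0,-0.12],0,1],[[0,0,-0.12],0,1],[[0,0,-0.08],0,1],[[0,0,-0.03],0,1]]'; python3 -m inch '[[[0,0,0],0,1],[[0,0,0],0,1],[[0,0,0],0,1],[[0,0,0],0,1],[[0,0,0],0,1],[[0,0,0],0,1],[[0,0,0],0,1],[[0,0,0],0,1],[[0,0,0],0,1],[[0,0,0],0,1]]'
python3 - <<'E'
from h import *
s=eyes.read_camera("scene");w=eyes.read_camera("wrist")
for n in("outer_lid","inner_lid","inner_seat","tin_mouth","shaker_tin"):
    for d in eyes.spot_point(n,s)[:4]:print(n,round(d["score"],2),np.round(d["centre"],1))
print({k:proj(s,np.array([[492.3,-120.8,z]],float),0)[0][::-1].round(1) for k,z in(("tin",0),("inner",74),("seat",90),("outer raised",147))})
for p,f in((s,0),(w,1)):
  for d in eyes.cut_out("shaker_tin",p)[:1]:
    print(d["score"],fitmask(p,d["mask"].astype(np.float32),np.vstack([ring(41,0),ring(41,90)]),(492,-121),f))
E
```

```text
t: 29.2
eef_pos: [492.2, -121.3, 157.8]
tcp_rot: [3.141, 0.0, 2.318]
ft_force: [-0.0, 0.7, -0.3]
opening: 0.124
grip_force: 30.0
t: 30.45
eef_pos: [492.2, -121.3, 157.5]
tcp_rot: [3.142, -0.0, 2.318]
ft_force: [0.6, -0.2, -0.9]
opening: 0.125
grip_force: 30.0
outer_lid 0.9 [198.2 327.1]
outer_lid 0.77 [218.7 277.4]
outer_lid 0.67 [235.9 244. ]
inner_lid 0.86 [231.2 328.3]
inner_seat 0.66 [223.9 327.5]
tin_mouth 0.86 [247.7 380. ]
tin_mouth 0.61 [224.8 327.2]
shaker_tin 0.84 [280.4 376.7]
shaker_tin 0.83 [256.3 328.5]
shaker_tin 0.51 [200.1 328.4]
{'tin': array([254.6, 328.3]), 'inner': array([229.5, 328.4]), 'seat': array([223.8, 328.4]), 'outer raised': array([202.1, 328.5])}
0.93 (array([8183.21411133, 1348.91577148]), np.float64(2170.0), np.float32(2170.0))
0.86 (array([ 479.22196484, -107.5107975 ]), np.float64(8050.125), np.float32(1045.0))
```

Run:
```python
from h import *
s=eyes.read_camera("scene");new=s["pixels"].astype(np.float32).mean(2);old=cv2.imread("pics/scene.png").astype(np.float32).mean(2)
E=np.array(s["extrinsics"]);c=-E[:3,:3].T@E[:3,3];print(c.round())
f=np.arctan2(c[1]+120.8,c[0]-492.3)
a=f+np.radians(np.arange(-80,81,4));print("deg",np.degrees(a[[0,-1]]).round())
Z=np.arange(78,91,3)
def m(g,r=41.5):
    o=[]
    for z in Z:
        q=proj(s,np.array([[492.3+r*np.cos(t),-120.8+r*np.sin(t),z] for t in a]),0).astype(np.float32)
        o.append(cv2.remap(g,q[:,:1],q[:,1:],1).ravel())
    return np.array(o).astype(int)
print(np.degrees(a).round().astype(int).tolist())
for g in(old,new):
    for z,r in zip(Z,m(g)):print(z,r.tolist())
```

```text
[  -6. -517.  577.]
deg [-221.  -61.]
[-221, -217, -213, -209, -205, -201, -197, -193, -189, -185, -181, -177, -173, -169, -165, -161, -157, -153, -149, -145, -141, -137, -133, -129, -125, -121, -117, -113, -109, -105, -101, -97, -93, -89, -85, -81, -77, -73, -69, -65, -61]
78 [111, 112, 105, 100, 95, 95, 99, 102, 103, 104, 105, 107, 118, 113, 109, 114, 111, 108, 111, 114, 116, 113, 112, 108, 108, 110, 107, 106, 105, 103, 100, 99, 100, 101, 97, 91, 89, 86, 88, 97, 107]
81 [114, 107, 105, 96, 91, 90, 91, 92, 95, 97, 99, 101, 116, 123, 109, 106, 107, 107, 108, 109, 109, 108, 108, 105, 105, 105, 101, 100, 98, 96, 93, 91, 91, 91, 87, 83, 81, 82, 94, 105, 109]
84 [128, 114, 106, 98, 88, 91, 90, 91, 91, 95, 98, 100, 103, 114, 108, 106, 108, 107, 108, 109, 108, 103, 107, 107, 106, 104, 101, 101, 98, 97, 96, 93, 90, 89, 88, 84, 83, 93, 106, 107, 119]
87 [140, 130, 119, 112, 99, 103, 105, 102, 101, 105, 104, 108, 99, 110, 113, 112, 115, 117, 118, 117, 113, 113, 119, 122, 120, 112, 108, 114, 106, 115, 117, 111, 102, 109, 107, 103, 102, 113, 119, 126, 138]
90 [148, 143, 138, 133, 125, 128, 131,
[... 425 characters left out ...]
3, 112, 113, 113, 114, 116, 116, 116, 116, 114, 114, 112, 111, 108, 104, 96, 87, 87, 85, 84, 83, 81, 80, 78, 77, 76, 75, 76]
84 [94, 87, 86, 88, 88, 93, 94, 94, 99, 102, 104, 108, 115, 113, 112, 110, 110, 113, 117, 118, 115, 116, 114, 113, 111, 111, 105, 99, 91, 88, 87, 86, 84, 84, 83, 80, 78, 78, 79, 78, 83]
87 [117, 99, 97, 100, 98, 102, 105, 107, 109, 114, 111, 115, 116, 124, 117, 111, 103, 117, 120, 115, 117, 115, 119, 124, 122, 119, 105, 97, 95, 92, 90, 92, 92, 90, 87, 84, 84, 85, 84, 88, 90]
90 [169, 134, 107, 114, 120, 120, 120, 126, 125, 127, 126, 122, 136, 138, 132, 111, 99, 124, 140, 117, 129, 130, 140, 147, 132, 115, 106, 102, 105, 102, 97, 101, 99, 96, 94, 94, 93, 91, 93, 94, 94]
```

The pip that marks the notch is still at about -173° (it was -171°), so the tin hardly turned and the sifter is locked about 0.8 to 0.9 rad round. Handing in.

```bash
python3 -c "
from cell import env
print(env.job_done())"
```

```text
the job is handed in; nothing more can be done
None
```

I handed the job in with the sifter seated and locked in the tin, about 0.8–0.9 rad round, and the outer lid held still about 55 mm above it; the tin barely moved, nothing suggested the bystanders were touched (not separately measured), and no verdict came back.

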